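# Switch on the headset charging case with its key

## Robot

A 7-joint arm with a two-finger parallel gripper is mounted at the origin on the work surface. World frame = base frame: x ahead of the robot, y to its left, z up, the work surface at z = 0. Lengths are in m, angles in rad, forces in N, time in s.
With the tool pointing down it reaches from about 0.4 to 0.85 m from the base axis. Payload 10.4 kg.
Tool frame: the origin (TCP) lies at the very end of the fingers, on their centre line; the grasp point (between the pads) lies 19 mm behind it; z points along the fingers, y is the line along which they close (so a half turn about z gives the same grasp; the last joint's range is limited). The gripper opens to 87 mm and grips with 3 to 60 N. Pads are 19 mm wide; open, the fingers measure 117 mm over their backs; the gripper's body (75 mm by 190 mm) begins 51 mm behind the grasp point.
Start: joints at [-1.184, 0.332, -0.065, 1.46, 0.022, 1.35, -0.088], TCP at [0.249, 0.573, 0.223] pointing down, gripper open.
Joint ranges: [-2.6, 2.6], [-0.5, 2.12], [-1.47, 1.34], [0.16, 2.42], [-1.27, 4.41], [0.06, 2.06], [-2.6, 2.6]. Speed limits (rad/s): [2.22, 2.22, 2.79, 2.79, 3.14, 3.14, 3.14].

## Interface

Orientations are given as a unit quaternion [x, y, z, w].
In Python, from bench import * gives the robot as it stands.
- The arm moves only by the tool move_arm, never from a script. Its argument "motion" is a list that holds one entry, the list of rows, each a list of 7 numbers: the gripper's target within -1 to 1 (fully open at 1, half-way at 0, shut at -1), then the shift along the world's x, y, z in m, then the turn, a rotation vector about the world's x, y, z in degrees. In form: [[[hand, x, y, z, rx, ry, rz], ...]]. A call has 1 to 5 rows; each row is the pose to reach, as a shift and turn from the pose commanded when the call began; what a row does not reach only later rows make up. A row lasts 1/12 s, in which the tool goes at most 41.7 mm and 7.16 degrees, less where a joint would pass 70% of its speed; a pose out of reach is approached as far as the arm can. A call with a gripper value outside its range is refused whole. The fingers move at their own pace and stop on an object; "grip_force" is the grip in N (left out, the last holds). Time passes only in rows, so rows that repeat a pose let the fingers close. It gives the time, the measured TCP pose, the force, the opening and the grip force at its end, in the units of the state.
- state(): the state, without advancing time (a new reading comes with each control period).
- get_image(name): name is "scene" or "side" or "wrist"; returns the picture (400x640x3 uint8, red, green, blue); there is no depth.
- calibration(name): a dict with "camera_matrix" (3x3 intrinsics, pixels), "world_to_cam" (4x4, takes a point from world to camera coordinates); the wrist camera has in their place "mount" (4x4, takes a point from camera to tool coordinates, whose origin is the TCP and whose axes are the flange's). Camera axes: x right, y up, looking along -z (the intrinsics and any distortion apply to the point x, -y, -z); pixel columns grow to the right and rows downward; lengths in m; the calibration is good to about 2 mm. A picture is of the moment at which its call begins: read the wrist's pose just before it. calibration takes no time and is no camera call.
- job_done(): hands the job in; it is judged then, once.
Trained networks look in the newest picture that a camera, given by its name, has taken for a name from the list of things; names that differ only in an ending like _2 or _b are one class to them, and where a whole thing is asked for, a point or a joint stands for the part that bears it (a point fixed in the world has none). Each returns a list of dicts, best first, with "p" (0 to 1); they miss things now and then, are a little off and sometimes report something else, mostly with a low value. They report only what shows in the picture. A call takes as long as a camera call. They do not tell look-alikes from the thing itself.
- masks_of(camera, name): "region" (400x640 bool, what is visible of it) and "point" ([column, row] in pixels, amid what is visible of it).
The state is a dict: "t": time; "joint_pos": joint angles; "qd": joint speeds; "effort": joint torques, N m; "eef_pos": TCP position; "orientation": TCP orientation; "wrist_force": force on the tool from outside, world axes, zero at the start; "wrist_torque": the same for the moment, N m; "opening": finger opening in m; "grip_force": force on a finger pad.
Only numpy, scipy, OpenCV 4.12 (cv2) and the standard library are available. Lean on these libraries where they do the work, as an engineer would, in place of code of your own. Each camera call takes 0.05 s, during which the arm holds its last target. There are 200 camera calls.

## Task

Take the key with the flat, rectangular paddle head out of the key block and push it fully home into the key switch on the lid of the aluminium charging case; the slot down in the switch may stand at any of a range of angles, so find it by feel. Then turn the key clockwise as far as it will go and leave it in the switch, without disturbing the other two keys, the headset, the mug or the battery pack lying on the lid.

Things in the scene. Friction and masses are not known exactly. Their poses are not given: they have to be found in the camera images.
- paddle_key: The key to use, plain steel, 78 mm tall, 0.09 kg, upright in the key block. Origin: centre of the blade's bottom end; z up. Blade 13 mm wide (x), 5 mm thick (y), z 0 to 10 mm, works either way round; round shank 14 mm diameter, z 10 to 30; flange 26 mm diameter, z 30 to 34, resting on the block's top, so that the blade's end is 10 mm above the table; head z 34 to 78 mm.
- key_head (a point): Middle of the paddle key's flat head, 58 mm above the blade's end; axes as the key's. The head is 26 mm wide (x, in line with the blade), 12 mm thick (y) and 44 mm tall: pinch it across its thickness, fingertips above the flange.
- case: Closed aluminium charging case fixed on the table, 240 mm (x) by 300 mm (y), lid's top 90 mm high. Origin: centre of its underside; its -x side has the carrying handle and roughly faces the robot.
- lock_mouth (a point): Centre of the round mouth of the key switch, 100 mm above the table, in a 46 mm square steel block let into the lid and standing 10 mm above it; axes as the case's, z up. Fixed bore 15.6 mm diameter with a 3 mm chamfer. The key is home when its flange rests on the mouth, its blade's end 30 mm below it.
- plug_face (a point): Centre of the flat face of the turning plug, 21 mm down the bore; axes as the case's (they do not turn). Across it runs a slot 7.4 mm wide, 17 mm deep, whose angle is not measured: at the start 0.15 to 0.9 rad clockwise, from above, of the case's y axis. A blade more than about 0.1 rad off stops on the face, 9 mm short of home: lift a little, turn, try again.
- plug_axis (a point): Point on the plug's axis at the blade end's home depth, 30 mm below the mouth; axes as the case's. The plug turns only with the key, against friction of 0.08 N m (pressing on its face below 10 N does not turn it), no spring. It stops 1.4 rad clockwise of the case's y axis; with the blade's play the key's x axis then lies along the case's x axis.
- key_block: Black plastic block fixed on the table, 60 mm (x) by 215 mm (y) by 40 mm high, with three round holes 16.5 mm in diameter, 36 mm deep, in a row along its y at -75, 0 and 75 mm. Origin: centre of its underside. Which key stands in which hole varies.
- round_key: Bystander key, steel, with a round knob head 30 mm in diameter, 72 mm tall, in the key block. Origin: bottom end.
- tee_key: Bystander key, steel, with a T-shaped crossbar handle 50 mm long, 70 mm tall, in the key block. Origin: bottom end.
- headset: Bystander: white goggles 85 by 150 by 75 mm, loose on the table. Origin: centre of the underside.
- mug: Bystander: white mug, rim radius 40 mm, 95 mm high. Origin: centre of the underside.
- battery: Bystander: black battery pack 60 by 90 by 18 mm lying on the case's lid. Origin: centre of the underside.
Not all that is in view belongs to the job. What is shaped like the paddle_key but green or pink is not meant.

How it is judged:
By the outcome, as a careful person would: the job done as asked, in the order asked, and still so for the second after the job is handed in, with the robot touching nothing.
It also fails if it takes over 51 s, if anything falls off the work surface, if the arm or the gripper's body presses on something with over 40 N, if the wrist force passes 120 N, or if a joint passes its speed limit or range.

## Working session

There is one attempt and no reset: what is moved stays moved. The work goes in short steps, Python scripts to look and compute and a tool call to move; the robot and the scene stay as the last step left them, time stands still between calls to the robot, and variables do not carry over. Pictures are saved under pics/ and viewed, at most 10 in all, crops included, and the job is handed in when it is done.

Besides the shell and the picture viewer there is one more tool, called after "Call:" by a JSON object that holds its "api" and its "payload". move_arm: Moves the arm, as the interface text tells. Its arguments: {"type":"object","properties":{"motion":{"type":"array"},"grip_force":{"type":"number"}},"required":["motion"]}

```bash
mkdir -p pics; ls; python3 - <<'E'
from bench import *
import cv2,numpy as np
s=state(); print({k:np.round(v,3).tolist() for k,v in s.items()})
ims=[]
for n in ["scene","side","wrist"]:
    im=get_image(n); cv2.imwrite(f"pics/{n}0.png",cv2.cvtColor(im,cv2.COLOR_RGB2BGR)); 
    c=calibration(n); print(n,{k:np.round(v,4).tolist() for k,v in c.items()})
for n in ["scene","side"]:
    for o in ["paddle_key","key_head","lock_mouth","case","key_block","round_key","tee_key","battery","headset","mug"]:
        try:
            for m in masks_of(n,o)[:3]: print(n,o,round(m["p"],2),np.round(m["point"],1),m["region"].sum())
        except Exception as e: print(n,o,e)
print(state()["t"])
E
```

```text
pics
{'t': 0.0, 'joint_pos': [-1.184, 0.333, -0.065, 1.461, 0.022, 1.35, -0.088], 'qd': [0.001, 0.001, -0.0, 0.001, -0.0, -0.001, -0.0], 'effort': [0.001, -62.327, 0.025, -38.988, -0.061, 0.04, 0.0], 'eef_pos': [0.249, 0.573, 0.222], 'orientation': [0.203, 0.979, -0.001, -0.0], 'wrist_force': [0.381, 0.632, 0.073], 'wrist_torque': [0.057, 0.026, 0.029], 'grip_force': 0.0, 'opening': 0.087}
scene {'camera_matrix': [[365.2465, 0.0, 323.5507], [0.0, 365.2465, 200.8154], [0.0, 0.0, 1.0]], 'world_to_cam': [[0.773, 0.6345, -0.0004, -0.4864], [-0.4216, 0.5141, 0.747, 0.2229], [0.4741, -0.5772, 0.6649, -1.1965], [0.0, 0.0, 0.0, 1.0]]}
side {'camera_matrix': [[388.0805, 0.0, 318.2786], [0.0, 388.0805, 197.0553], [0.0, 0.0, 1.0]], 'world_to_cam': [[0.9933, -0.1148, 0.0113, -0.616], [0.0648, 0.6367, 0.7684, -0.104], [-0.0954, -0.7626, 0.6399, -0.9684], [0.0, 0.0, 0.0, 1.0]]}
wrist {'camera_matrix': [[350.2098, 0.0, 318.859], [0.0, 350.2098, 196.1667], [0.0, 0.0, 1.0]], 'mount': [[-0.0003, 0.9664, 0.2572, 0.0711], [1.0, 0.0005, -0.0011, -0.0004], [-0.0012, 0.2572, -0.9664, -0.1631], [0.0, 0.0, 0
[... 519 characters left out ...]
ne battery 0.67 [390.  137.3] 561
scene battery 0.47 [215.7 252.2] 2707
scene headset 0.84 [283.4 287.9] 4110
scene mug 0.6 [357.3 244.6] 1969
side paddle_key 0.77 [290.  227.8] 201
side paddle_key 0.66 [283.4 253.4] 198
side paddle_key 0.5 [244.9 249.2] 254
side key_head 0.78 [245.3 246.9] 275
side key_head 0.64 [283.9 256.1] 154
side key_head 0.59 [290.3 228.1] 218
side lock_mouth 0.78 [286.5 172.1] 6805
side key_block 0.69 [286.4 306.3] 2123
side round_key 0.85 [285.1 278.8] 280
side tee_key 0.53 [289.7 313.4] 228
side battery 0.83 [308.8 137.8] 431
side battery 0.75 [378.3 220.1] 1450
side headset 0.63 [374.1 273.2] 3224
side mug 0.89 [380. 221.] 1450
side mug 0.66 [313.2 136.5] 409
1.15
```

```bash
python3 - <<'E'
import cv2
for n,(a,b,c,d) in dict(scene=(90,320,140,460),side=(90,350,180,480)).items():
    im=cv2.imread(f"pics/{n}0.png")[a:b,c:d]
    f=2.3 if n=="side" else 2.5
    cv2.imwrite(f"pics/{n}0c.png",cv2.resize(im,None,fx=f,fy=f,interpolation=cv2.INTER_CUBIC)); print(n,im.shape,f)
E
```

```text
scene (230, 320, 3) 2.5
side (260, 300, 3) 2.3
```

View pics/scene0c.png

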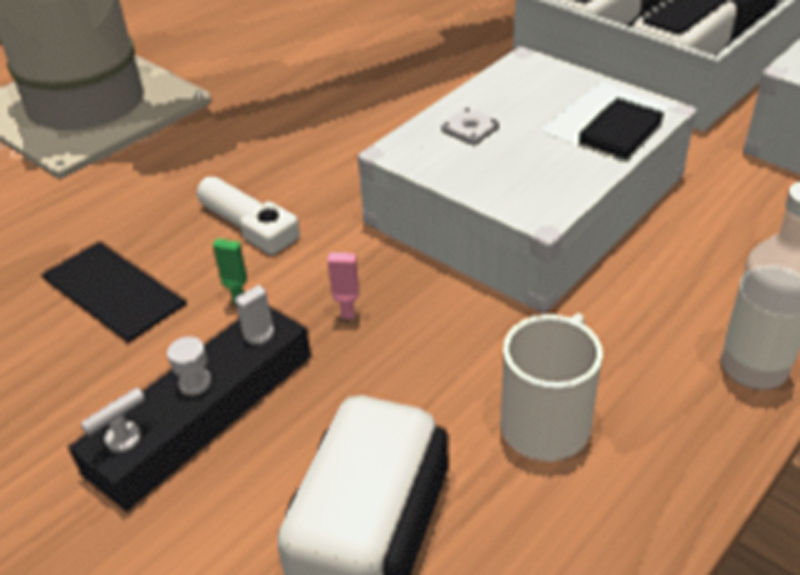

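View pics/side0c.png

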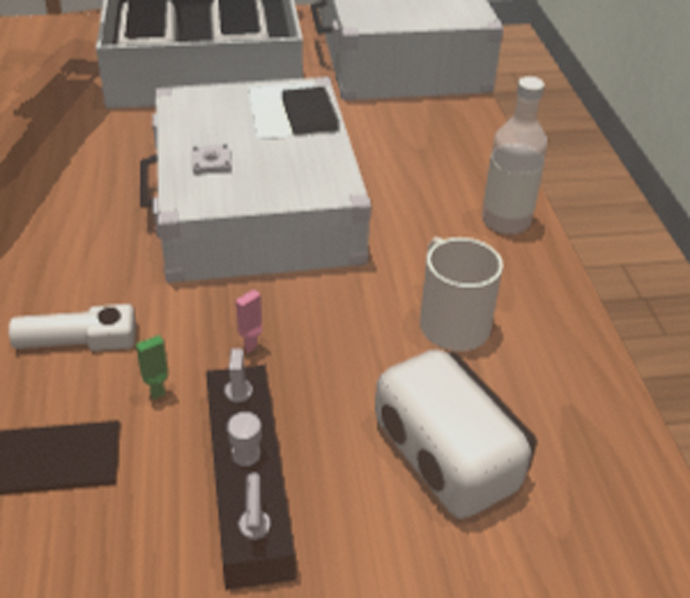

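The scene and side crops agree. The steel paddle key is in the block's far hole, at scene (242,216) and side (283,252). The round and tee keys come after it in the row, and the green and pink look-alikes stand on the table. The switch is on the lid at scene (328,139) and side (272,158), and the battery is far from it.

```bash
cat > h.py <<'E'
from bench import *
import numpy as np, cv2
from scipy.optimize import least_squares
from scipy.spatial.transform import Rotation as R
def proj(n,P,s=None):
    c=calibration(n); P=np.atleast_2d(P)
    if n=="wrist":
        T=np.eye(4); T[:3,:3]=R.from_quat(s["orientation"]).as_matrix(); T[:3,3]=s["eef_pos"]
        W=np.linalg.inv(T@np.array(c["mount"]))
    else: W=np.array(c["world_to_cam"])
    p=P@W[:3,:3].T+W[:3,3]; p=p*[1,-1,-1]; q=p@np.array(c["camera_matrix"]).T
    return q[:,:2]/q[:,2:]
def yawpts(v,L):
    c,s=np.cos(v[2]),np.sin(v[2]); L=np.asarray(L,float)
    return np.c_[v[0]+c*L[:,0]-s*L[:,1], v[1]+s*L[:,0]+c*L[:,1], L[:,2]]
E
python3 - <<'E'
from h import *
sc=lambda p:np.array(p)/2.5+[140,90]
sd=lambda p:np.array(p)/2.3+[180,90]
def tri(a,b): 
    r=least_squares(lambda P:np.r_[proj("scene",P)[0]-a,proj("side",P)[0]-b],[.5,0,.1]); return r.x.round(4),round(r.cost,2)
print("key head",tri(sc([255,315]),sd([237,372])))
print("mouth",tri(sc([470,123]),sd([211,157])))
print("tee",tri(sc([113,410]),sd([254,498]))); print("round top",tri(sc([187,348]),sd([244,424])))
L=[[-.12,.15,.09],[-.12,-.15,.09],[.12,-.15,.09],[.12,.15,.09]]
A=sc([[523,48],[360,158],[545,240],[694,110]])
B=sd([[155,88],[162,218],[367,208],[330,81]])
# order: L0 far-left(-x,+y), L1 (-x,-y), L2 (+x,-y), L3
f=lambda v:np.r_[proj("scene",yawpts(v,L))-A,proj("side",yawpts(v,L))-B].ravel()
r=least_squares(f,[.7,.1,0]); print("case",r.x,r.cost); print(r.fun.round(1))
# block top corners z .04
L=[[-.03,.1075,.04],[-.03,-.1075,.04],[.03,-.1075,.04],[.03,.1075,.04]]
B=sd([[207,372],[224,583],[294,574],[265,366]])-[0,0]
A=sc([[248,295],[75,448],[127,490],[309,332]])
g=lambda v:np.r_[proj("scene",yawpts(v,L))-A,proj("side",yawpts(v,L))-B].ravel()
r=least_squares(g,[.5,-.3,0]); print("block",r.x,r.cost,yawpts(r.x,[[0,.075,.068]])); print(r.fun.round(1))
E
```

```text
key head (array([ 0.5233, -0.1574,  0.062 ]), np.float64(0.6))
mouth (array([0.5075, 0.1673, 0.0955]), np.float64(0.04))
tee (array([ 0.5308, -0.308 ,  0.0744]), np.float64(0.19))
round top (array([ 0.5262, -0.2318,  0.0782]), np.float64(0.05))
case [0.56238678 0.20564404 0.02456325] 12.552943155863105
[-1.  -0.8 -1.8 -1.8  0.6  1.4  0.9 -0.5  1.1 -0.5 -1.6  1.5  1.4 -1.2
  0.4 -1.9]
block [ 0.52860838 -0.2395619   0.06567382] 98.4515338838037 [[ 0.52368638 -0.16472358  0.068     ]]
[ 2.9  2.8 -5.2  1.6 -6.6 -0.5 -2.7 -1.5 -0.6  0.8  1.7 -5.9  3.  -7.
  0.2  0.1]
```

Call:
{"api": "move_arm", "payload": {"motion": [[[1, 0.04, -0.0, 0.04, 0, 0, 0], [1, 0.06, -0.04, 0.05, 0, 0, -7], [1, 0.08, -0.08, 0.05, 0, 0, -14], [1, 0.1, -0.11, 0.05, 0, 0, -21], [1, 0.12, -0.15, 0.05, 0, 0, -28]]]}}

```text
t: 1.57
eef_pos: [0.3646, 0.4326, 0.2731]
orientation: [0.437, 0.899, 0.001, 0.0]
wrist_force: [1.0, 0.9, -0.1]
opening: 0.0872
grip_force: 0.0
```

Call:
{"api": "move_arm", "payload": {"motion": [[[1, 0.02, -0.035, 0, 0, 0, -7], [1, 0.04, -0.07, 0, 0, 0, -14], [1, 0.06, -0.105, 0, 0, 0, -20], [1, 0.08, -0.14, 0, 0, 0, -20], [1, 0.1, -0.175, 0, 0, 0, -20]]]}}

```text
t: 1.98
eef_pos: [0.464, 0.2572, 0.2728]
orientation: [0.584, 0.811, 0.0, 0.0]
wrist_force: [-0.2, 0.4, -0.6]
opening: 0.087
grip_force: 0.0
```

Call:
{"api": "move_arm", "payload": {"motion": [[[1, 0.02, -0.035, -0.01, 0, 0, 0], [1, 0.038, -0.07, -0.02, 0, 0, 0], [1, 0.038, -0.081, -0.03, 0, 0, 0], [1, 0.038, -0.081, -0.03, 0, 0, 0], [1, 0.038, -0.081, -0.03, 0, 0, 0]]]}}

```text
t: 2.4
eef_pos: [0.5012, 0.1778, 0.2424]
orientation: [0.585, 0.811, -0.0, -0.0]
wrist_force: [-0.0, 1.6, 1.2]
opening: 0.087
grip_force: 0.0
```

```bash
python3 - <<'E'
from h import *
s=state(); im=get_image("wrist"); cv2.imwrite("pics/w1.png",im[...,::-1])
import pickle; pickle.dump(s,open("w1.pkl","wb"))
print({k:np.round(v,3).tolist() for k,v in s.items()})
print(proj("wrist",[.5075,.1673,.1],s),proj("wrist",s["eef_pos"],s))
E
```

```text
{'t': 2.4, 'joint_pos': [-0.726, 0.11, 0.326, 1.694, -0.036, 1.344, -0.072], 'qd': [-0.027, -0.002, -0.034, -0.025, -0.005, 0.005, -0.005], 'effort': [2.445, -43.602, 3.762, -37.811, 0.269, -0.044, 0.189], 'eef_pos': [0.501, 0.178, 0.242], 'orientation': [0.585, 0.811, -0.0, -0.0], 'wrist_force': [-0.02, 1.61, 1.196], 'wrist_torque': [-0.038, 0.022, 0.017], 'grip_force': 0.0, 'opening': 0.087}
[[322.73018404 197.77164086]] [[320.5751297 248.5880993]]
```

View pics/w1.png

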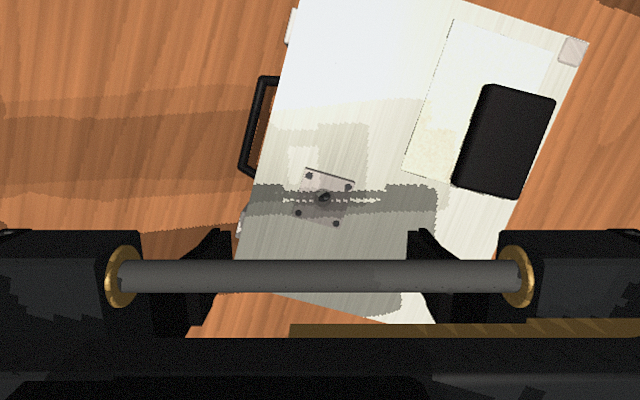

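The wrist picture shows the switch bore at about (323,197), where I predicted it, with screws at (309,175), (349,187), (336,223) and (298,213). Next I'll zoom in and refine.

```bash
python3 - <<'E'
from h import *
import pickle
s=pickle.load(open("w1.pkl","rb")); im=cv2.imread("pics/w1.png")
c=im[160:240,275:375]; cv2.imwrite("pics/w1c.png",cv2.resize(cv2.convertScaleAbs(c,alpha=1.3),None,fx=7,fy=7,interpolation=cv2.INTER_CUBIC))
A=np.array([[309,175],[349,187],[336,223],[298,213]])
for h in [1]:
    f=lambda v:(proj("wrist",yawpts(v,[[-v[3],v[3],.1],[v[3],v[3],.1],[v[3],-v[3],.1],[-v[3],-v[3],.1]]),s)-A).ravel()
    for y0 in (0,1.57):
        r=least_squares(f,[.5,.17,y0,.018]); print(r.x,r.cost,r.fun.round(1))
E
```

```text
[0.50833548 0.16558369 0.02926148 0.01829433] 0.5181740857840429 [ 0.3  0.1 -0.5 -0.4  0.2  0.6  0.  -0.3]
[0.50833548 0.16558369 0.02926148 0.01829433] 0.5181740857841146 [ 0.3  0.1 -0.5 -0.4  0.2  0.6  0.  -0.3]
```

View pics/w1c.png

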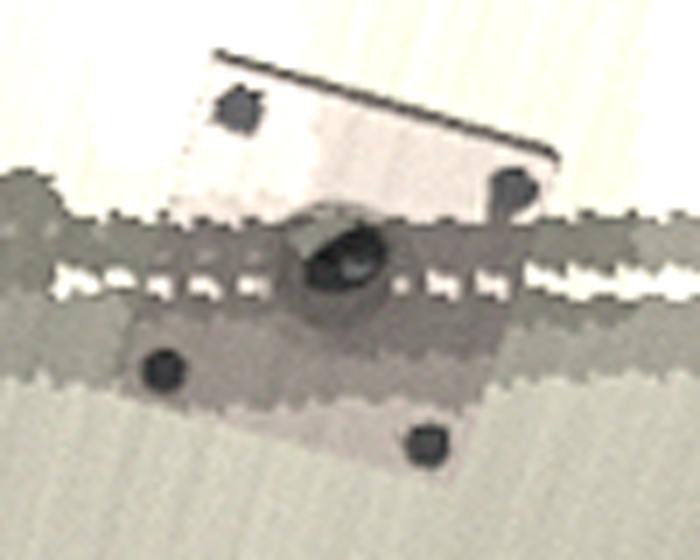

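The zoom confirms the bore centre at about (323.3,197.9), which puts the mouth near (0.508, 0.1665) with case yaw about 0.027. The slot itself can't be read. Next I'll move over to the key.

Call:
{"api": "move_arm", "payload": {"motion": [[[1, 0.0, -0.04, 0, 0, 0, -6], [1, 0.005, -0.08, 0, 0, 0, -12], [1, 0.01, -0.12, 0, 0, 0, -18], [1, 0.015, -0.16, 0, 0, 0, -24], [1, 0.017, -0.2, 0, 0, 0, -30]]]}}

```text
t: 2.87
eef_pos: [0.519, -0.0217, 0.2434]
orientation: [0.775, 0.632, 0.001, 0.0]
wrist_force: [0.5, 0.3, 0.2]
opening: 0.0869
grip_force: 0.0
```

Call:
{"api": "move_arm", "payload": {"motion": [[[1, 0.0, -0.04, 0, 0, 0, 0], [1, 0.005, -0.08, 0, 0, 0, 0], [1, 0.005, -0.12, -0.01, 0, 0, 0], [1, 0.005, -0.135, -0.02, 0, 0, 0], [1, 0.005, -0.135, -0.02, 0, 0, 0]]]}}

```text
t: 3.28
eef_pos: [0.5228, -0.1599, 0.2217]
orientation: [0.775, 0.631, -0.001, 0.0]
wrist_force: [-1.1, 0.4, -0.2]
opening: 0.087
grip_force: 0.0
```

```bash
python3 - <<'E'
from h import *
import pickle
s=state(); im=get_image("wrist"); cv2.imwrite("pics/w2.png",im[...,::-1])
pickle.dump(s,open("w2.pkl","wb"))
print({k:np.round(s[k],3).tolist() for k in ["t","joint_pos","eef_pos","orientation"]})
for z in (.088,.044): print(proj("wrist",[.5233,-.158,z],s))
for m in masks_of("wrist","paddle_key")[:4]: print(m["p"],m["point"],m["region"].sum())
E
```

```text
{'t': 3.283, 'joint_pos': [-0.354, 0.17, 0.639, 1.702, -0.104, 1.305, 0.102], 'eef_pos': [0.523, -0.16, 0.222], 'orientation': [0.775, 0.631, -0.001, 0.0]}
[[320.19386988 184.11510919]]
[[320.04021398 174.15510836]]
0.78 [316.1, 73.8] 733
0.69 [225.3, 155.7] 756
0.65 [318.2, 177.1] 717
```

View pics/w2.png

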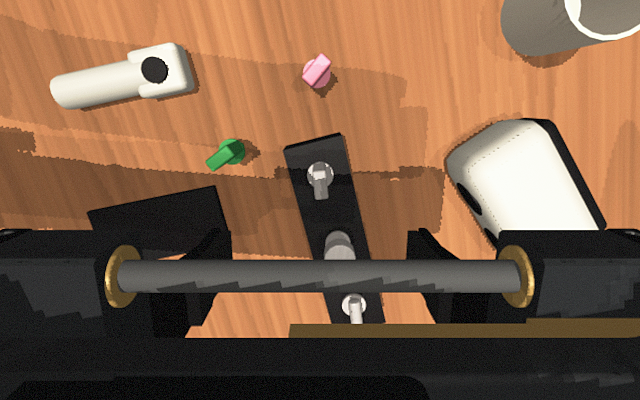

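The key is at about (319,180), with the block under it. The round key is at (340,245) and the tee key at (355,305). I'll zoom in to read the key's yaw.

```bash
python3 - <<'E'
from h import *
im=cv2.imread("pics/w2.png")
c=im[125:235,270:380]; cv2.imwrite("pics/w2c.png",cv2.resize(c,None,fx=5,fy=5,interpolation=cv2.INTER_CUBIC))
E
```

```text
(no output)
```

View pics/w2c.png

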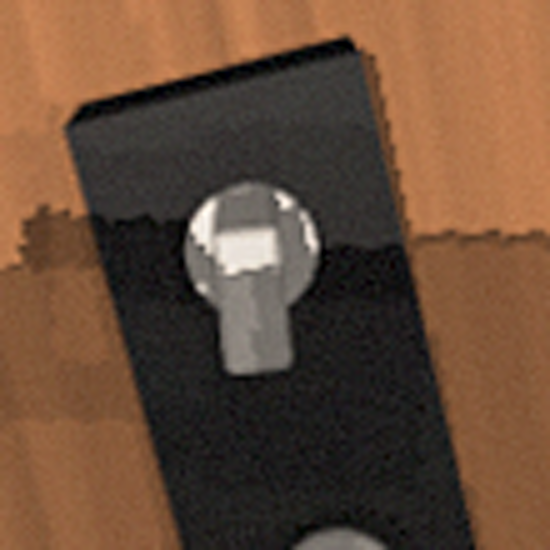

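The head's long axis runs nearly vertical in the picture, tilted about 4.4°, so key yaw is about 82.7°. The flange centre at (320.4,174.6) gives a key position of (0.5236, -0.1585).

Call:
{"api": "move_arm", "payload": {"motion": [[[0.15, 0.001, 0.0014, -0.04, 0, 0, 4.4], [0.15, 0.001, 0.0014, -0.08, 0, 0, 4.4], [0.15, 0.001, 0.0014, -0.12, 0, 0, 4.4], [0.15, 0.001, 0.0014, -0.15, 0, 0, 4.4], [0.15, 0.001, 0.0014, -0.1717, 0, 0, 4.4]]]}}

```text
t: 3.8
eef_pos: [0.5243, -0.152, 0.0485]
orientation: [0.748, 0.664, -0.0, -0.001]
wrist_force: [-0.9, -0.1, 0.2]
opening: 0.061
grip_force: 0.0
```

Call:
{"api": "move_arm", "payload": {"motion": [[[-1, 0, 0, 0, 0, 0, 0], [-1, 0, 0, 0, 0, 0, 0], [-1, 0, 0, 0, 0, 0, 0], [-1, 0, 0, 0, 0, 0, 0], [-1, 0, 0, 0, 0, 0, 0]]], "grip_force": 40}}

```text
t: 4.22
eef_pos: [0.5257, -0.1553, 0.0526]
orientation: [0.749, 0.662, 0.001, 0.001]
wrist_force: [0.3, -0.5, -0.2]
opening: 0.0282
grip_force: 0.0
```

```bash
python3 - <<'E'
from h import *
s=state(); print({k:np.round(s[k],4).tolist() for k in s})
E
```

```text
{'t': 4.2167, 'joint_pos': [-0.2898, 0.3632, 0.5832, 1.8797, -0.2413, 0.9656, 0.2785], 'qd': [0.0055, 0.0051, 0.0022, 0.0088, -0.0005, -0.0051, 0.0027], 'effort': [-0.1848, -49.0729, 8.0979, -31.9932, -0.0423, 0.0676, -0.0157], 'eef_pos': [0.5257, -0.1553, 0.0526], 'orientation': [0.7492, 0.6623, 0.0012, 0.001], 'wrist_force': [0.3145, -0.4658, -0.2122], 'wrist_torque': [-0.0552, 0.0415, -0.0229], 'grip_force': 0.0, 'opening': 0.0282}
```

Call:
{"api": "move_arm", "payload": {"motion": [[[-1, -0.001, -0.003, 0, 0, 0, 0], [-1, -0.001, -0.003, 0, 0, 0, 0], [-1, -0.001, -0.003, 0, 0, 0, 0], [-1, -0.001, -0.003, 0, 0, 0, 0], [-1, -0.001, -0.003, 0, 0, 0, 0]]], "grip_force": 40}}

```text
t: 4.63
eef_pos: [0.5236, -0.159, 0.0514]
orientation: [0.75, 0.662, 0.0, 0.0]
wrist_force: [-1.5, -0.6, 6.1]
opening: 0.0117
grip_force: 40.0
```

```bash
python3 - <<'E'
from h import *
s=state(); print({k:np.round(s[k],4).tolist() for k in s})
E
```

```text
{'t': 4.6333, 'joint_pos': [-0.284, 0.3649, 0.5847, 1.8811, -0.2418, 0.9653, 0.285], 'qd': [0.0007, 0.0012, 0.0004, -0.0007, 0.0007, -0.0002, -0.0024], 'effort': [-0.8317, -46.858, 6.8889, -30.4876, -0.5147, -0.4139, 0.0057], 'eef_pos': [0.5236, -0.159, 0.0514], 'orientation': [0.7496, 0.6619, 0.0002, 0.0003], 'wrist_force': [-1.4985, -0.6222, 6.136], 'wrist_torque': [-0.2922, 0.5059, 0.0227], 'grip_force': 40.0018, 'opening': 0.0117}
```

Call:
{"api": "move_arm", "payload": {"motion": [[[-1, 0, 0, 0.02, 0, 0, 0], [-1, 0, 0, 0.05, 0, 0, 0], [-1, 0, 0, 0.09, 0, 0, 0], [-1, 0, 0, 0.125, 0, 0, 0], [-1, 0, 0, 0.135, 0, 0, 0]]]}}

```text
t: 5.05
eef_pos: [0.5253, -0.1593, 0.191]
orientation: [0.75, 0.662, 0.002, 0.002]
wrist_force: [0.9, -0.3, -0.8]
opening: 0.0116
grip_force: 40.0
```

Call:
{"api": "move_arm", "payload": {"motion": [[[-1, 0, 0.03, 0.005, 0, 0, 0], [-1, -0.003, 0.07, 0.005, 0, 0, 0], [-1, -0.006, 0.11, 0.005, 0, 0, 0], [-1, -0.008, 0.15, 0.005, 0, 0, 0], [-1, -0.01, 0.185, 0.005, 0, 0, 0]]]}}

```text
t: 5.47
eef_pos: [0.5127, 0.0292, 0.1906]
orientation: [0.749, 0.663, 0.0, -0.0]
wrist_force: [1.4, -0.1, -1.0]
opening: 0.0119
grip_force: 40.0
```

Call:
{"api": "move_arm", "payload": {"motion": [[[-1, -0.002, 0.035, 0, 0, 0, -1], [-1, -0.004, 0.07, 0, 0, 0, -2], [-1, -0.0055, 0.1, 0, 0, 0, -3], [-1, -0.0055, 0.125, 0, 0, 0, -3], [-1, -0.0055, 0.135, 0, 0, 0, -3]]]}}

```text
t: 5.88
eef_pos: [0.5068, 0.1659, 0.1902]
orientation: [0.765, 0.644, -0.0, -0.001]
wrist_force: [-0.3, -0.6, -0.1]
opening: 0.0116
grip_force: 40.0
```

Call:
{"api": "move_arm", "payload": {"motion": [[[-1, 0, 0.004, 0, 0, 0, 0], [-1, 0, 0.004, 0, 0, 0, 0], [-1, 0, 0.004, 0, 0, 0, 0], [-1, 0, 0.004, 0, 0, 0, 0]]]}}

```text
t: 6.22
eef_pos: [0.5082, 0.1636, 0.1908]
orientation: [0.767, 0.641, -0.0, 0.0]
wrist_force: [-0.7, -1.1, -1.0]
opening: 0.012
grip_force: 40.0
```

```bash
python3 - <<'E'
from h import *
s=state(); print({k:np.round(s[k],4).tolist() for k in s})
a=get_image("scene");b=get_image("side");w=get_image("wrist")
r=lambda c:cv2.resize(c,(390,290),interpolation=cv2.INTER_CUBIC)
# project expected key & mouth
p=proj("scene",[.508,.1665,.1])[0];q=proj("side",[.508,.1665,.1])[0]; print(p,q)
f=lambda im,p:im[int(p[1])-55:int(p[1])+32,int(p[0])-58:int(p[0])+59]
t=np.hstack([r(f(a,p)),r(f(b,q))])
cv2.imwrite("pics/m3.png",np.vstack([t,cv2.resize(w[130:250,160:480],(780,292))])[...,::-1])
E
```

```text
{'t': 6.2167, 'joint_pos': [-0.7489, 0.1498, 0.3886, 1.7661, -0.0595, 1.2373, -0.5231], 'qd': [0.0005, -0.0019, -0.001, -0.0014, -0.0016, -0.0011, -0.0036], 'effort': [-0.6175, -44.4255, 2.1681, -38.1453, -0.1087, -0.0126, 0.0064], 'eef_pos': [0.5082, 0.1636, 0.1908], 'orientation': [0.7673, 0.6413, -0.0001, 0.0002], 'wrist_force': [-0.7212, -1.0658, -1.0305], 'wrist_torque': [-0.1125, 0.0808, -0.016], 'grip_force': 39.9997, 'opening': 0.012}
[327.94482111 138.14077725] [271.79326637 156.87686894]
```

View pics/m3.png

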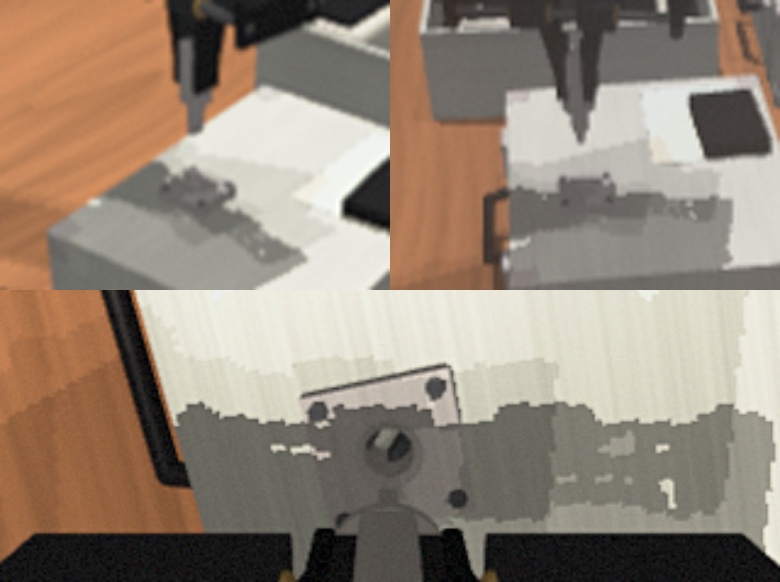

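The wrist strip shows the bore at about (319.2,195.8) px, with the blade end just below it in the picture. The key hangs straight. I'll check the predictions and zoom on the bore.

```bash
python3 - <<'E'
from h import *
s=state(); w=get_image("wrist"); e=s["eef_pos"]
print("mouth",proj("wrist",[.508,.1665,.1],s),"tip",proj("wrist",[e[0],e[1],e[2]-.0414],s),"flange bottom",proj("wrist",[e[0],e[1],e[2]-.0114],s))
print(proj("wrist",[.508,.1675,.1],s),proj("wrist",[.509,.1665,.1],s))
c=cv2.resize(w[175:245,275:365],None,fx=8,fy=8,interpolation=cv2.INTER_CUBIC)
cv2.imwrite("pics/m4.png",cv2.convertScaleAbs(c,alpha=1.5)[...,::-1])
E
```

```text
mouth [[319.4897393 196.9199261]] tip [[320.43230822 220.94946336]] flange bottom [[320.71084941 239.21866457]]
[[319.25439075 195.65189449]] [[320.80133767 196.6919401 ]]
```

View pics/m4.png

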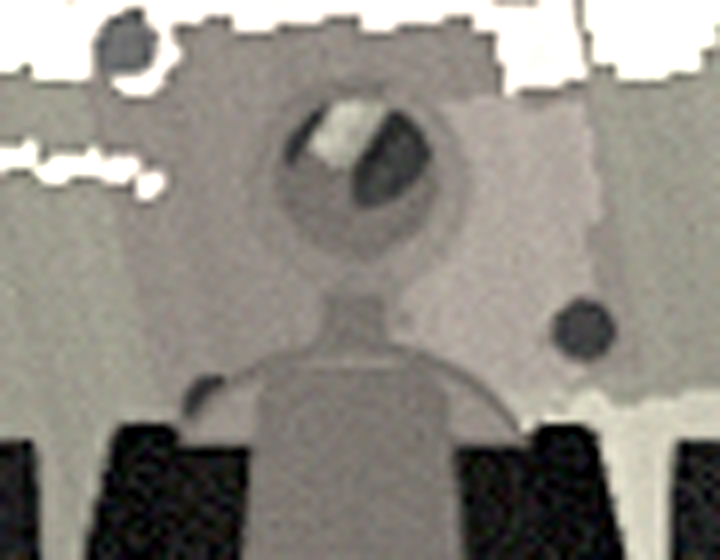

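The zoom shows the bore circle at (357,178) zoomed, the lit plug face inside it, and a dark slot edge running from (385,105) to (352,185). I'll fit the slot's yaw to this.

```bash
python3 - <<'E'
from h import *
s=state(); e=np.array(s["eef_pos"]); z=lambda P:((proj("wrist",P,s)-[275,175])*8).round(0)
M=np.array([.508,.1664])
print("face c",z([*M,.079]),"mouth",z([*M,.097]))
for yd in range(38,92,8):
    a=np.radians(yd);u=np.array([np.cos(a),np.sin(a)]);n=np.array([-u[1],u[0]])
    out=[]
    for k in (1,-1):
        for t in (-.0068,0,.0068): out.append(z([*(M+t*u+k*n*.0037),.079])[0].tolist())
    print(yd,out)
Rm=R.from_quat(s["orientation"]).as_matrix()
for zz,r in ((.0114,.013),(.0074,.013),(.0414,.0065)): print("front",z(e-[0,0,zz]+r*Rm[:,0]))
E
```

```text
face c [[357. 125.]] mouth [[357. 171.]]
38 [[285.0, 150.0], [329.0, 101.0], [374.0, 52.0], [339.0, 197.0], [384.0, 149.0], [429.0, 100.0]]
46 [[289.0, 159.0], [326.0, 105.0], [364.0, 51.0], [350.0, 199.0], [387.0, 145.0], [425.0, 91.0]]
54 [[295.0, 168.0], [324.0, 110.0], [353.0, 50.0], [360.0, 199.0], [390.0, 141.0], [419.0, 82.0]]
62 [[301.0, 176.0], [322.0, 114.0], [342.0, 52.0], [371.0, 198.0], [391.0, 136.0], [412.0, 74.0]]
70 [[309.0, 183.0], [321.0, 119.0], [332.0, 54.0], [381.0, 195.0], [393.0, 131.0], [404.0, 66.0]]
78 [[318.0, 189.0], [320.0, 124.0], [322.0, 58.0], [391.0, 191.0], [393.0, 126.0], [396.0, 61.0]]
86 [[328.0, 193.0], [320.0, 129.0], [313.0, 64.0], [400.0, 186.0], [393.0, 121.0], [386.0, 56.0]]
front [[366. 328.]]
front [[366. 347.]]
front [[364. 287.]]
```

Call:
{"api": "move_arm", "payload": {"motion": [[[-1, 0.0006, 0.0026, 0, 0, 0, -6], [-1, 0.0006, 0.0026, -0.01, 0, 0, -12], [-1, 0.0006, 0.0026, -0.025, 0, 0, -18], [-1, 0.0006, 0.0026, -0.036, 0, 0, -23], [-1, 0.0006, 0.0026, -0.036, 0, 0, -23]]]}}

```text
t: 6.83
eef_pos: [0.5073, 0.1673, 0.1528]
orientation: [0.88, 0.475, -0.002, 0.0]
wrist_force: [-0.0, 0.7, -1.3]
opening: 0.0117
grip_force: 40.0
```

Call:
{"api": "move_arm", "payload": {"motion": [[[-1, 0, 0, 0, 0, 0, 0], [-1, 0, 0, 0, 0, 0, 0], [-1, 0, 0, 0, 0, 0, 0]]]}}

```text
t: 7.08
eef_pos: [0.509, 0.1682, 0.1558]
orientation: [0.879, 0.477, 0.001, 0.0]
wrist_force: [-0.6, 0.5, 0.1]
opening: 0.0119
grip_force: 40.0
```

```bash
cat > st.py <<'E'
from h import *
s=state(); q=s["orientation"]
print("t",round(s["t"],2),"pos",np.round(s["eef_pos"],4),"yaw",round(2*np.degrees(np.arctan2(q[1],q[0])),2),"tilt",np.round(q[2:],4),"F",np.round(s["wrist_force"],1),"M",np.round(s["wrist_torque"],2),"q",np.round(s["joint_pos"],2),"op",round(s["opening"],4))
E
python3 st.py
```

```text
t 7.08 pos [0.509  0.1682 0.1558] yaw 57.03 tilt [0.0007 0.    ] F [-0.6  0.5  0.1] M [-0.1   0.09  0.01] q [-0.78  0.19  0.42  1.81 -0.08  1.16 -0.91] op 0.0119
```

Call:
{"api": "move_arm", "payload": {"motion": [[[-1, 0, -0.0018, -0.006, 0, 0, 0], [-1, 0, -0.0018, -0.013, 0, 0, 0], [-1, 0, -0.0018, -0.017, 0, 0, 0], [-1, 0, -0.0018, -0.021, 0, 0, 0], [-1, 0, -0.0018, -0.021, 0, 0, 0]]]}}

```text
t: 7.5
eef_pos: [0.5079, 0.166, 0.1327]
orientation: [0.879, 0.477, -0.001, 0.0]
wrist_force: [-0.5, 0.3, -1.3]
opening: 0.0118
grip_force: 40.0
```

```bash
python3 st.py
```

```text
t 7.5 pos [0.5079 0.166  0.1327] yaw 56.93 tilt [-0.0008  0.    ] F [-0.5  0.3 -1.3] M [-0.11  0.14  0.  ] q [-0.77  0.21  0.42  1.83 -0.09  1.12 -0.9 ] op 0.0118
```

Call:
{"api": "move_arm", "payload": {"motion": [[[-1, 0.0005, 0, -0.004, 0, 0, 0], [-1, 0.0005, 0, -0.008, 0, 0, 0], [-1, 0.0005, 0, -0.011, 0, 0, 0], [-1, 0.0005, 0, -0.011, 0, 0, 0], [-1, 0.0005, 0, -0.011, 0, 0, 0]]]}}

```text
t: 7.92
eef_pos: [0.5089, 0.1662, 0.1226]
orientation: [0.879, 0.477, -0.0, 0.0]
wrist_force: [0.1, 0.6, -0.1]
opening: 0.0118
grip_force: 40.0
```

```bash
python3 st.py
```

```text
t 7.92 pos [0.5089 0.1662 0.1226] yaw 56.92 tilt [-0.0002  0.0001] F [ 0.1  0.6 -0.1] M [-0.09  0.09 -0.01] q [-0.77  0.22  0.41  1.84 -0.1   1.1  -0.89] op 0.0118
```

Call:
{"api": "move_arm", "payload": {"motion": [[[-1, 0, 0, -0.002, 0, 0, 0], [-1, 0, 0, -0.004, 0, 0, 0], [-1, 0, 0, -0.006, 0, 0, 0], [-1, 0, 0, -0.006, 0, 0, 0], [-1, 0, 0, -0.006, 0, 0, 0]]]}}

```text
t: 8.33
eef_pos: [0.509, 0.1662, 0.1167]
orientation: [0.879, 0.477, -0.0, 0.0]
wrist_force: [-0.6, 0.2, -0.4]
opening: 0.0115
grip_force: 40.0
```

```bash
python3 st.py
```

```text
t 8.33 pos [0.509  0.1662 0.1167] yaw 56.92 tilt [-0.      0.0001] F [-0.6  0.2 -0.4] M [-0.11  0.11  0.03] q [-0.77  0.23  0.41  1.85 -0.1   1.09 -0.89] op 0.0115
```

No contact 4 mm below the face, so the blade is already in the slot. I'll keep going down to home.

Call:
{"api": "move_arm", "payload": {"motion": [[[-1, 0, 0, -0.002, 0, 0, 0], [-1, 0, 0, -0.004, 0, 0, 0], [-1, 0, 0, -0.0055, 0, 0, 0], [-1, 0, 0, -0.007, 0, 0, 0], [-1, 0, 0, -0.007, 0, 0, 0]]]}}

```text
t: 8.75
eef_pos: [0.509, 0.1663, 0.1113]
orientation: [0.879, 0.476, 0.0, -0.0]
wrist_force: [-7.9, -2.7, 17.7]
opening: 0.0114
grip_force: 40.0
```

```bash
python3 st.py
```

```text
t 8.75 pos [0.509  0.1663 0.1113] yaw 56.91 tilt [ 0.0001 -0.0004] F [-7.9 -2.7 17.7] M [-0.74  2.06 -0.05] q [-0.76  0.24  0.41  1.85 -0.11  1.07 -0.89] op 0.0114
```

Key home: TCP z 0.1113 against the expected 0.1114, with a firm stop. I'll ease the push, grip harder and turn.

Call:
{"api": "move_arm", "payload": {"motion": [[[-1, 0, 0, 0.0012, 0, 0, 0], [-1, 0, 0, 0.0012, 0, 0, 0], [-1, 0, 0, 0.0012, 0, 0, -4], [-1, 0, 0, 0.0012, 0, 0, -9], [-1, 0, 0, 0.0012, 0, 0, -14]]], "grip_force": 55}}

```text
t: 9.17
eef_pos: [0.5093, 0.1664, 0.1114]
orientation: [0.931, 0.364, 0.0, -0.0]
wrist_force: [-0.4, -0.4, 5.0]
opening: 0.0117
grip_force: 55.0
```

```bash
python3 st.py
```

```text
t 9.17 pos [0.5093 0.1664 0.1114] yaw 42.68 tilt [ 0.0003 -0.    ] F [-0.4 -0.4  5. ] M [-0.23  0.45  0.05] q [-0.79  0.24  0.44  1.86 -0.12  1.07 -1.13] op 0.0117
```

Call:
{"api": "move_arm", "payload": {"motion": [[[-1, 0, 0, 0, 0, 0, -5], [-1, 0, 0, 0, 0, 0, -11], [-1, 0, 0, 0, 0, 0, -17], [-1, 0, 0, 0, 0, 0, -23], [-1, 0, 0, 0, 0, 0, -28]]]}}

```text
t: 9.58
eef_pos: [0.5095, 0.1661, 0.1114]
orientation: [0.992, 0.127, 0.0, 0.0]
wrist_force: [-0.5, -1.8, 3.9]
opening: 0.012
grip_force: 55.0
```

```bash
python3 st.py
```

```text
t 9.58 pos [0.5095 0.1661 0.1114] yaw 14.61 tilt [0.0005 0.0001] F [-0.5 -1.8  3.9] M [-0.46  0.24  0.07] q [-0.85  0.24  0.51  1.86 -0.13  1.07 -1.6 ] op 0.012
```

Call:
{"api": "move_arm", "payload": {"motion": [[[-1, 0, 0, 0, 0, 0, -4], [-1, 0, 0, 0, 0, 0, -8], [-1, 0, 0, 0, 0, 0, -11], [-1, 0, 0, 0, 0, 0, -13], [-1, 0, 0, 0, 0, 0, -13]]]}}

```text
t: 10.0
eef_pos: [0.5095, 0.166, 0.1114]
orientation: [1.0, 0.016, 0.0, 0.0]
wrist_force: [-2.0, -2.0, 5.2]
opening: 0.0115
grip_force: 55.0
```

```bash
python3 st.py
```

```text
t 10.0 pos [0.5095 0.166  0.1114] yaw 1.78 tilt [0.0005 0.0001] F [-2.  -2.   5.2] M [-0.54  0.25  0.08] q [-0.87  0.25  0.54  1.86 -0.14  1.07 -1.82] op 0.0115
```

Call:
{"api": "move_arm", "payload": {"motion": [[[-1, 0, 0, 0, 0, 0, -1], [-1, 0, 0, 0, 0, 0, -2], [-1, 0, 0, 0, 0, 0, -3], [-1, 0, 0, 0, 0, 0, -3]]]}}

```text
t: 10.33
eef_pos: [0.5095, 0.166, 0.1114]
orientation: [1.0, -0.01, 0.0, 0.0]
wrist_force: [0.3, -2.3, 5.1]
opening: 0.0116
grip_force: 55.0
```

```bash
python3 st.py
```

```text
t 10.33 pos [0.5095 0.166  0.1114] yaw -1.16 tilt [0.0005 0.0001] F [ 0.3 -2.3  5.1] M [-0.59  0.13  0.13] q [-0.88  0.25  0.55  1.86 -0.14  1.07 -1.87] op 0.0116
```

Call:
{"api": "move_arm", "payload": {"motion": [[[-1, 0, 0, 0, 0, 0, -1.5], [-1, 0, 0, 0, 0, 0, -3], [-1, 0, 0, 0, 0, 0, -4], [-1, 0, 0, 0, 0, 0, -4]]]}}

```text
t: 10.67
eef_pos: [0.5095, 0.1659, 0.1114]
orientation: [0.999, -0.045, 0.001, 0.0]
wrist_force: [0.4, -1.8, 5.2]
opening: 0.0116
grip_force: 55.0
```

```bash
python3 st.py
```

```text
t 10.67 pos [0.5095 0.1659 0.1114] yaw -5.16 tilt [0.0005 0.0001] F [ 0.4 -1.8  5.2] M [-0.58  0.21  0.11] q [-0.89  0.25  0.56  1.86 -0.15  1.07 -1.94] op 0.0116
```

Call:
{"api": "move_arm", "payload": {"motion": [[[-1, 0, 0, 0, 0, 0, -2], [-1, 0, 0, 0, 0, 0, -4], [-1, 0, 0, 0, 0, 0, -6], [-1, 0, 0, 0, 0, 0, -6]]]}}

```text
t: 11.0
eef_pos: [0.5094, 0.1659, 0.1114]
orientation: [0.995, -0.098, 0.0, 0.0]
wrist_force: [-1.2, -2.1, 6.2]
opening: 0.0116
grip_force: 55.0
```

```bash
python3 st.py; python3 - <<'E'
from h import *
w=get_image("wrist"); cv2.imwrite("pics/m5.png",cv2.resize(w[150:260,240:400],None,fx=5,fy=5,interpolation=cv2.INTER_CUBIC)[...,::-1])
E
```

```text
t 11.0 pos [0.5094 0.1659 0.1114] yaw -11.2 tilt [0.0004 0.0002] F [-1.2 -2.1  6.2] M [-0.71  0.4   0.28] q [-0.9   0.25  0.57  1.86 -0.15  1.08 -2.04] op 0.0116
```

View pics/m5.png

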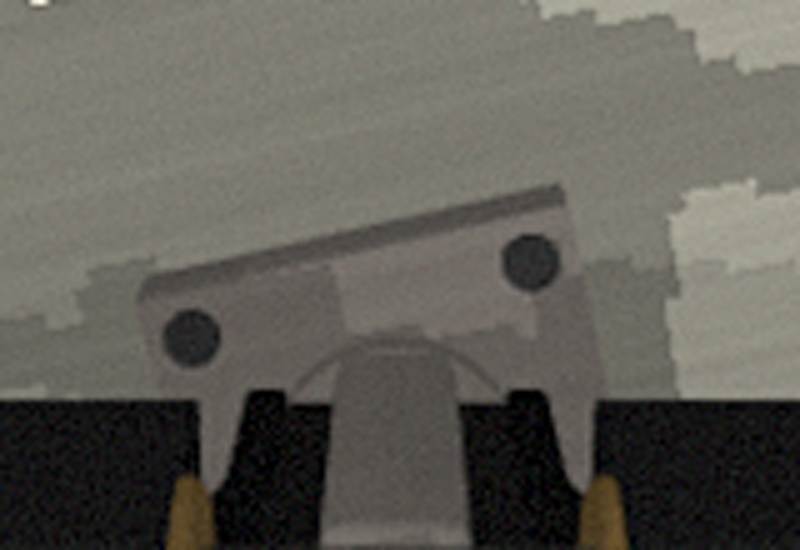

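The torque rose from the friction level, 0.08, to 0.28 N m, so the stop has been reached and slightly over-pressed. The picture shows the head square to the pads with the flange seated on the block. I'll back off the over-press and read the torque.

Call:
{"api": "move_arm", "payload": {"motion": [[[-1, 0, 0, 0, 0, 0, 2], [-1, 0, 0, 0, 0, 0, 4], [-1, 0, 0, 0, 0, 0, 5], [-1, 0, 0, 0, 0, 0, 5]]]}}

```text
t: 11.38
eef_pos: [0.5094, 0.1659, 0.1114]
orientation: [0.999, -0.053, 0.0, 0.0]
wrist_force: [-0.4, -2.3, 5.2]
opening: 0.0116
grip_force: 55.0
```

```bash
python3 st.py
```

```text
t 11.38 pos [0.5094 0.1659 0.1114] yaw -6.03 tilt [0.0004 0.0001] F [-0.4 -2.3  5.2] M [-0.6   0.36  0.14] q [-0.89  0.25  0.56  1.86 -0.15  1.07 -1.95] op 0.0116
```

Call:
{"api": "move_arm", "payload": {"motion": [[[-1, 0, 0, 0, 0, 0, 2], [-1, 0, 0, 0, 0, 0, 3], [-1, 0, 0, 0, 0, 0, 3]]]}}

```text
t: 11.63
eef_pos: [0.5094, 0.1659, 0.1114]
orientation: [1.0, -0.027, 0.0, 0.0]
wrist_force: [0.2, -2.0, 5.2]
opening: 0.0117
grip_force: 55.0
```

```bash
python3 st.py
```

```text
t 11.63 pos [0.5094 0.1659 0.1114] yaw -3.04 tilt [0.0004 0.0001] F [ 0.2 -2.   5.2] M [-0.6   0.31  0.03] q [-0.88  0.25  0.55  1.86 -0.15  1.07 -1.9 ] op 0.0117
```

The torque falls elastically to about zero near -2.5°, so the key is resting on the stop. I'll release it and lift clear.

Call:
{"api": "move_arm", "payload": {"motion": [[[0.0, 0, 0, 0, 0, 0, 0], [0.0, 0, 0, 0, 0, 0, 0], [0.0, 0, 0, 0, 0, 0, 0], [0.0, 0, 0, 0, 0, 0, 0], [0.0, 0, 0, 0, 0, 0, 0]]]}}

```text
t: 12.05
eef_pos: [0.5089, 0.1663, 0.1109]
orientation: [1.0, -0.027, -0.0, 0.0]
wrist_force: [0.5, 0.2, 0.1]
opening: 0.0368
grip_force: 0.0
```

Call:
{"api": "move_arm", "payload": {"motion": [[[0.0, 0, 0, 0.01, 0, 0, 0], [0.0, 0, 0, 0.035, 0, 0, 0], [0.0, 0, 0, 0.07, 0, 0, 0], [0.0, 0, 0, 0.1, 0, 0, 0], [0.0, 0, 0, 0.1, 0, 0, 0]]]}}

```text
t: 12.47
eef_pos: [0.5117, 0.1669, 0.2177]
orientation: [1.0, -0.027, 0.004, -0.002]
wrist_force: [-0.0, 0.2, -0.0]
opening: 0.0429
grip_force: 0.0
```

```bash
python3 - <<'E'
from h import *
s=state(); w=get_image("wrist"); a=get_image("scene")
print(proj("wrist",[.509,.1664,.148],s),s["eef_pos"],s["opening"])
t=cv2.resize(w[130:250,230:410],(600,400),interpolation=cv2.INTER_CUBIC)
b=cv2.resize(a[90:320,140:460],(278,200)); 
cv2.imwrite("pics/m6.png",np.vstack([t,np.hstack([b,np.zeros((200,322,3),np.uint8)])])[...,::-1])
E
python3 st.py
```

```text
[[320.67324694 210.74456065]] [0.51172682 0.16693849 0.21766029] 0.042932253619780196
t 12.57 pos [0.5097 0.1665 0.2127] yaw -3.08 tilt [ 0.0012 -0.0009] F [-0.8 -0.5 -0.8] M [-0.02  0.12  0.03] q [-0.91  0.14  0.57  1.74 -0.08  1.28 -1.95] op 0.0435
```

View pics/m6.png

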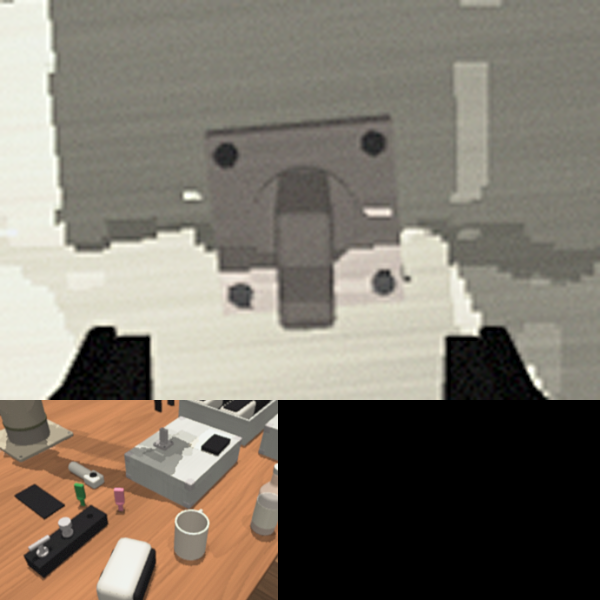

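The key stands home in the switch with its flange on the mouth, and its head is about in line with the case's x axis. The other things are where they were, and the gripper is clear.

```bash
python3 -c "
from bench import *
print(job_done())"
```

```text
the job is handed in; nothing more can be done
None
```

The paddle key is fully home in the switch, turned clockwise to its stop and left there. The other keys, headset, mug and battery look undisturbed, and the job is handed in at about 12.6 s of robot time.

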